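# Set out the finishing kit from behind the glue and oil

## Task

Set out the finishing kit for the next pupil: the flat wax tin and the cork sanding block are at the back of the plywood supplies tray, behind the glue bottle and the oil can. First stand the bottle and the can aside on the black rubber mat, then lay the tin in the short compartment of the kit tray and the block lengthwise in the long one, and only then put the bottle and the can back upright exactly where each stood, the can square with the tray again. Do not knock the bottle or the can over, and leave the screw jar and the wooden snowflake where they are.

Things in the scene. Friction and masses are not known exactly. Their poses are not given: they have to be found in the camera images.
- bottle: White round glue bottle, 62 mm in diameter up to 102 mm, tapering to a ribbed grey screw cap 34 mm in diameter and 30 mm high; 156 mm tall in all, about 0.3 kg. Origin: centre of its underside, z up. The cap (126 to 156 mm above the origin) is on its axis and is a good grip. It stands at the front (robot's side) of the supplies tray.
- can: Rectangular steel oil can, 64 mm (own x) by 96 mm (own y) by 125 mm high; black screw cap 38 mm in diameter in the middle of its top, 129 to 156 mm above the underside, a good grip; about 0.4 kg. Origin: centre of its underside, z up. It stands at the front of the supplies tray beside the bottle, long side along the tray's; which of the two is on the left varies.
- tin: Flat round aluminium wax tin, 52 mm in diameter, 28 mm high, 0.09 kg. Origin: centre of its underside, z up. It is in the back row of the supplies tray.
- block: Cork sanding block, 50 mm (own x) by 100 mm (own y, its length) by 34 mm high, 0.07 kg. Origin: centre of its underside, z up. It lies in the back row of the supplies tray, its length along the tray's. About 5 mm separate the front row from the back row, so no finger or hand fits there until the bottle and the can are away.
- jar: Squat glass jar of brass screws with a dark lid, 51 mm in diameter, 62 mm high. Origin: centre of its underside. It is the third thing in the back row of the supplies tray and stays there. The places of tin, block and jar in the row vary; they stand about 110 mm apart, centre to centre.
- supplies: Fixed plywood supplies tray, outside 184 mm (own x, depth) by 380 mm (own y, length), walls 36 mm high and 10 mm thick, inner floor 8 mm above its underside. Origin: centre of its underside; x points away from the robot to the back row. The front row (bottle, can) stands about 37 mm before the origin, the back row about 24 mm behind it.
- mat: Fixed black rubber mat, 240 mm (own x) by 150 mm (own y), 4 mm thick, on one side of the bench (left or right of the supplies tray varies). Origin: centre of its underside.
- kit: Fixed wooden kit tray, 300 mm (own x) by 130 mm (own y) outside, walls 18 mm high, 6 mm thick, floor 6 mm above its underside, on the other side of the bench from the mat. Origin: centre of its underside. A divider makes two compartments 118 mm wide (own y): the short one 114 mm long, centre at own x = -87 mm (nearer the robot), the long one 168 mm long, centre at own x = +60 mm.
- snowflake: Scroll-sawn plywood snowflake, 100 mm across, 8 mm thick, lying flat on the bench between the robot and the supplies tray; to be left alone. Origin: centre of its underside.
Not all that is in view belongs to the job. There is more than one size of the block; the one meant has the size given above. There is more than one size of the bottle; the job needs the larger.

How it is judged:
By the outcome, as a careful person would: the job done as asked, in the order asked, and still so for the second after the job is handed in, with the robot touching nothing.
It also fails if it takes over 141 s, if anything falls off the work surface, if the arm or the gripper's body presses on something with over 40 N, if the wrist force passes 120 N, or if a joint passes its speed limit or range.

## Robot

A 6-joint arm with a two-finger parallel gripper is mounted at the origin on the work surface. World frame = base frame: x ahead of the robot, y to its left, z up, the work surface at z = 0. Lengths are in mm, angles in rad, forces in N, time in s.
With the tool pointing down it reaches from about 350 to 975 mm from the base axis. Payload 17.4 kg.
Tool frame: the origin (TCP) lies midway between the tips of the shut fingers; the grasp point (between the pads) lies 19 mm behind it; z points along the fingers, x is the direction in which the jaws open and shut, and the axes are right-handed (so a half turn about z gives the same grasp; the last joint's range is limited). The gripper opens to 85 mm and grips with 20 to 120 N. Pads are 22 mm wide; open, the fingers measure 114 mm over their backs; the gripper's body (76 mm by 85 mm) begins 54 mm behind the grasp point. The pads swing forward as they close: fully open they stand 13 mm farther back than shut.
Start: joints at [1.179, 0.116, 1.442, -0, 1.584, -0.038], TCP at [233.872, 633.195, 231.303] pointing down, gripper open.
Joint ranges: [-2.83, 2.83], [-0.83, 2.19], [0.07, 2.5], [-1.14, 4.28], [0.01, 3], [-2.97, 2.97]. Speed limits (rad/s): [1.89, 1.89, 2.22, 3.14, 3.14, 3.14].

## Interface

Orientations are given as [roll, pitch, yaw] about the fixed x, y, z axes, in that order (R = Rz(yaw) Ry(pitch) Rx(roll)).
In Python, from cell import env gives the robot as it stands.
- The arm moves only by the tool play_rows, never from a script. Its argument "commands" is a list of rows, each a list of 2 entries, a list of its own where there are three numbers: the shift along the tool's x, y, z in mm, then the turn, a rotation vector about the tool's x, y, z in degrees. A call has 1 to 20 rows; each row is the pose to reach, as a shift and turn from the pose measured when the call began, along the tool's axes at that moment; what a row does not reach only later rows make up. A row lasts 1/8 s, in which the tool goes at most 62.5 mm and 10.7 degrees, less where a joint would pass 70% of its speed; a pose out of reach is approached as far as the arm can. A call with a gripper value outside its range is refused whole. "hand" is the opening, from 0 (shut) to 1 (fully open), set as the call begins (left out, the last holds). The fingers move at their own pace and stop on an object; "squeeze" is the grip in N (left out, the last holds). Time passes only in rows, so rows that repeat a pose let the fingers close. It gives the time, the measured TCP pose, the force and the opening at its end, in the units of the state.
- env.observe(): the state, without advancing time (a new reading comes with each control period).
- env.grab_frame(name): name is "side" or "top" or "wrist"; returns the picture (420x560x3 uint8, red, green, blue); there is no depth.
- env.calibration(name): a dict with "vfov" (degrees; the focal length in pixels is half the picture's height over the tangent of half this angle, whatever the lens; pixels are square), "cx", "cy" (the principal point, pixels), "origin" and "rotation" of the camera in the world. Camera axes: x right, y up, looking along -z (the intrinsics and any distortion apply to the point x, -y, -z); pixel columns grow to the right and rows downward; lengths in mm; the calibration is good to about 2 mm. A picture is of the moment at which its call begins: read the wrist's pose just before it. calibration takes no time and is no camera call; for the wrist camera it gives the pose at the moment of the call.
- env.job_done(): hands the job in, once; it reports no verdict.
The state is a dict: "time": time; "qpos": joint angles; "joint_velocities": joint speeds; "effort": joint torques, N m; "tool_pos": TCP position; "tool_rot": TCP orientation; "force": force on the tool from outside, world axes, zero at the start; "moment": the same for the moment, N m; "finger_gap": opening from 0.0 (shut) to 1.0 (fully open).
Only numpy, scipy, OpenCV 4.12 (cv2) and the standard library are available. Lean on these libraries where they do the work, as an engineer would, in place of code of your own. Each camera call takes 0.05 s, during which the arm holds its last target. There are 200 camera calls.

## Working session

There is one attempt and no reset: what is moved stays moved. The work goes in short steps, Python scripts to look and compute and a tool call to move; the robot and the scene stay as the last step left them, time stands still between calls to the robot, and variables do not carry over. Pictures are saved under pics/ and viewed, about 12 in all and at most 16, crops included, and the job is handed in when it is done.

Besides the shell and the picture viewer there is one more tool, called after "Emit:" as a command line: name --argument value ..., lists and objects as JSON in quotes. play_rows: Moves the arm, as the interface text tells. Its arguments: {"type":"object","properties":{"commands":{"type":"array"},"hand":{"type":"number"},"squeeze":{"type":"number"}},"required":["commands"]}

```bash
ls; mkdir -p pics
python3 - <<'E'
from cell import env
import cv2
s=env.observe();print(s)
for n in("top","side"):
    cv2.imwrite(f"pics/{n}0.png",cv2.cvtColor(env.grab_frame(n),cv2.COLOR_RGB2BGR))
for n in("top","side","wrist"):print(n,env.calibration(n))
E
```

```text
pics
{'time': 0.0, 'qpos': array([ 1.17915602e+00,  1.16482640e-01,  1.44229098e+00, -2.38910966e-06,
        1.58398809e+00, -3.77771750e-02]), 'joint_velocities': array([-1.54188455e-04,  1.16979476e-03, -1.23509235e-04,  3.88016868e-06,
        1.62631568e-04,  9.23864936e-05]), 'effort': array([-6.38558377e-04, -7.32014465e+01, -6.32464743e+01, -1.90506757e-04,
        6.64034320e-03,  2.61137109e-05]), 'tool_pos': array([233.82318566, 632.99762153, 230.54845915]), 'tool_rot': array([-3.14155089e+00,  1.16831033e-03,  1.21693319e+00]), 'force': array([-0.72097484, -0.27935196, -0.05549846]), 'moment': array([ 0.01588529, -0.00410452, -0.04972454]), 'finger_gap': 0.9995881493653254}
top {'vfov': 46.3022355262297, 'cx': 274.2695186715469, 'cy': 202.82601682914827, 'origin': array([ 391.00726838,  -11.73146101, 1163.67595184]), 'rotation': array([ 0.1374549 ,  0.01642255, -1.58193118])}
side {'vfov': 53.93509841707615, 'cx': 284.56126204162086, 'cy': 203.4883806471557, 'origin': array([507.47362317, 567.1683681 , 636.54962974]), 'rotation': array([ 0.75973184,  0.01401531, -3.05220164])}
wrist {'vfov': 63.84056500565339, 'cx': 279.01225115500034, 'cy': 204.9702362453257, 'origin': array([166.81156033, 656.39328482, 373.55992208]), 'rotation': array([-2.84607313e-01,  2.43035068e-04,  1.21700314e+00])}
```

View pics/top0.png

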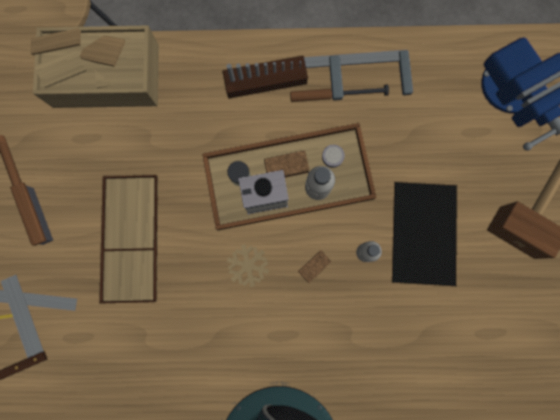

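View pics/side0.png

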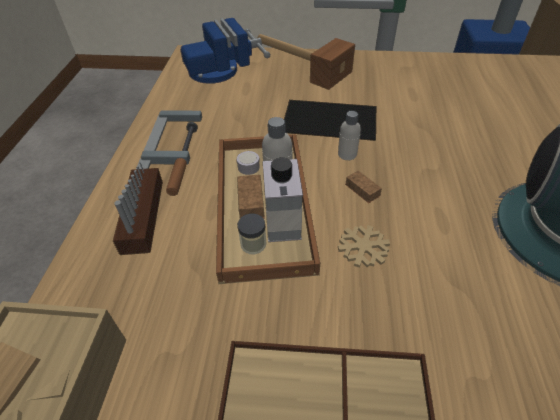

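Candidates: the larger bottle is in the tray (320,182), with a small decoy at (370,251). The block is in the tray (287,164), with a small decoy at (315,266). The tin is white (332,156), the jar has a dark lid (238,172), and the can is at (263,190). The mat is on the right and the kit tray on the left. Next I'll check the choice in a close crop.

```bash
cat > h.py <<'E'
import numpy as np, cv2
from scipy.spatial.transform import Rotation as R
from cell import env
def ray(n,px,cal=None):
    c=cal or env.calibration(n); f=210/np.tan(np.radians(c['vfov'])/2)
    d=np.array([(px[0]-c['cx'])/f,-(px[1]-c['cy'])/f,-1])
    return c['origin'],R.from_euler('xyz',c['rotation']).apply(d)
def at_z(n,px,z,cal=None):
    o,d=ray(n,px,cal); return (o+d*(z-o[2])/d[2])[:2]
def proj(n,p,cal=None):
    c=cal or env.calibration(n); f=210/np.tan(np.radians(c['vfov'])/2)
    q=R.from_euler('xyz',c['rotation']).inv().apply(np.array(p)-c['origin'])
    return c['cx']-f*q[0]/q[2], c['cy']+f*q[1]/q[2]
def crop(img,x0,y0,w,h,s,name):
    cv2.imwrite(name,cv2.resize(cv2.cvtColor(img,cv2.COLOR_RGB2BGR)[y0:y0+h,x0:x0+w],None,fx=s,fy=s,interpolation=cv2.INTER_CUBIC))
E
python3 - <<'E'
from h import *
im=cv2.cvtColor(cv2.imread('pics/top0.png'),cv2.COLOR_BGR2RGB)
crop(im,195,118,190,120,4.2,'pics/trayc.png')
a=np.hstack([im[168:308,92:167],im[168:308,385:465]])
crop(a,0,0,155,140,4.2,'pics/kitmat.png')
E
```

```text
(no output)
```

View pics/trayc.png

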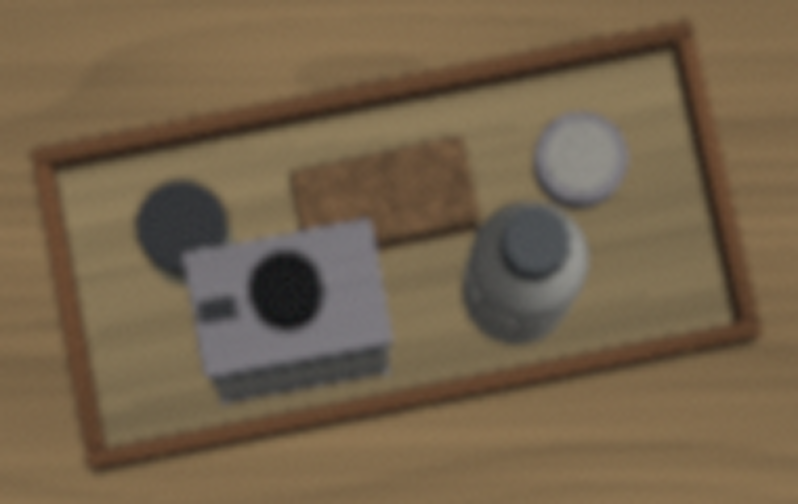

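View pics/kitmat.png

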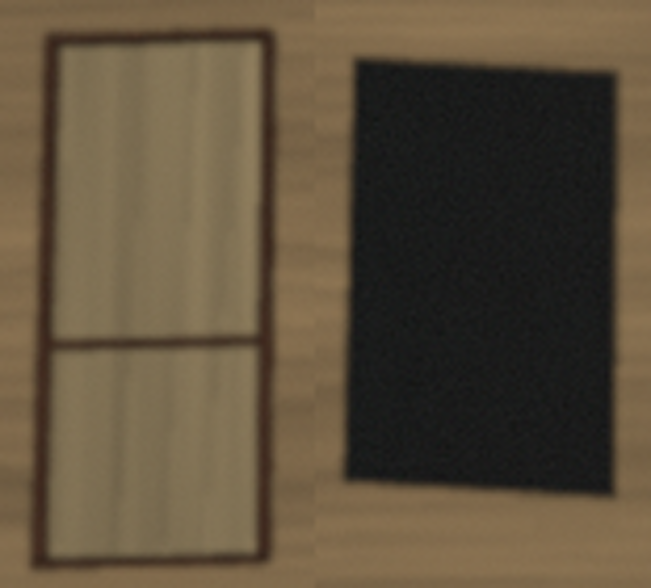

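Run:
```python
from h import *
np.set_printoptions(precision=1,suppress=True)
T=lambda p,x0=195,y0=118:((p[0]+.5)/4.2-.5+x0,(p[1]+.5)/4.2-.5+y0)
def quad(ps,z,name,**k):
    w=np.array([at_z('top',T(p,**k),z) for p in ps]);L=[np.linalg.norm(w[i]-w[i-1]) for i in range(4)]
    print(name,'ctr',w.mean(0),'sides',np.array(L),'angs',np.degrees([np.arctan2(*(w[i]-w[i-1])[::-1]) for i in range(4)]));return w
w=quad([(35,152),(690,22),(757,332),(95,468)],36,'tray')
quad([(183,255),(372,220),(390,343),(212,375)],133,'can')
print('cancap',at_z('top',T((286,290)),164))
print('bottlecap',at_z('top',T((535,241)),164))
print('tin',at_z('top',T((580,158)),36),'jar',at_z('top',T((181,229)),70))
b=[at_z('top',T(p),42) for p in[(290,172),(462,137),(477,222)]];print('block',b,(b[0]+b[2])/2,np.linalg.norm(b[1]-b[0]))
quad([(48,35),(272,32),(270,562),(34,566)],18,'kit',x0=92,y0=168)
quad([(355,60),(617,72),(613,495),(346,480)],4,'mat',x0=385-75,y0=168)
print('decoy bottle',at_z('top',(372,248),100))
print(at_z('side',(276,124),164),'side bottlecap',at_z('side',(282,164),164),'side cancap')
```

```text
tray ctr [612. -29.] sides [181.4 375.5 179.6 371.9] angs [  11.   -79.4 -170.2  100.9]
can ctr [564.7  26.2] sides [63.4 97.8 63.9 91.2] angs [  13.3  -80.1 -172.6   99.5]
cancap [563.5  26.6]
bottlecap [586.2 -96.2]
tin [ 658.  -133.3] jar [614.   86.8]
block [array([651.1,  28.6]), array([669.6, -67.4]), array([621.2, -74.7])] [636.1 -23.1] 97.71984857769591
kit ctr [471.9 347.3] sides [296.4 127.8 295.5 129.9] angs [   0.6  -90.  -179.    90.4]
mat ctr [ 475.7 -347.1] sides [236.2 147.9 237.1 146.6] angs [ -3.7 -93.5 175.9  86.2]
decoy bottle [ 437.4 -205.2]
[589.6 -89.3] side bottlecap [567.   26.7] side cancap
```

```bash
cat >> h.py <<'E'
def rel(p,yaw):
    s=env.observe(); A=R.from_euler('xyz',s['tool_rot']); B=R.from_euler('xyz',[np.pi,0,np.radians(yaw)])
    print('shift',np.round(A.inv().apply(np.array(p)-s['tool_pos']),1),'turn',np.round((A.inv()*B).as_rotvec(degrees=True),1))
E
python3 -c "
from h import *
rel((470,400,330),10.5)"
```

```text
shift [-136.8  302.3  -99.2] turn [ 0.   0.1 59.2]
```

Emit:
play_rows --commands '[[[-137,302,-99],[0,0,59]],[[-137,302,-99],[0,0,59]],[[-137,302,-99],[0,0,59]],[[-137,302,-99],[0,0,59]],[[-137,302,-99],[0,0,59]],[[-137,302,-99],[0,0,59]],[[-137,302,-99],[0,0,59]],[[-137,302,-99],[0,0,59]],[[-137,302,-99],[0,0,59]]]'

```text
time: 1.23
tool_pos: [468.9, 400.7, 329.2]
tool_rot: [3.14, 0.001, 0.189]
force: [0.3, -0.0, 0.1]
finger_gap: 1.001
```

Run:
```python
from h import *
import pickle
s=env.observe();print(s['time'],s['tool_pos'],s['tool_rot'],abs(s['joint_velocities']).max())
c=env.calibration('wrist');im=env.grab_frame('wrist');pickle.dump(c,open('kit.pkl','wb'))
crop(im,0,0,560,420,1.42,'pics/kitw.png');rel((570,0,320),10.5)
```

```text
1.225 [468.90046926 400.71144647 329.23523265] [3.14049948e+00 1.27435537e-03 1.89228264e-01] 0.0032159084608334395
shift [ 23.9 412.5   9.8] turn [0.1 0.1 0.3]
```

View pics/kitw.png

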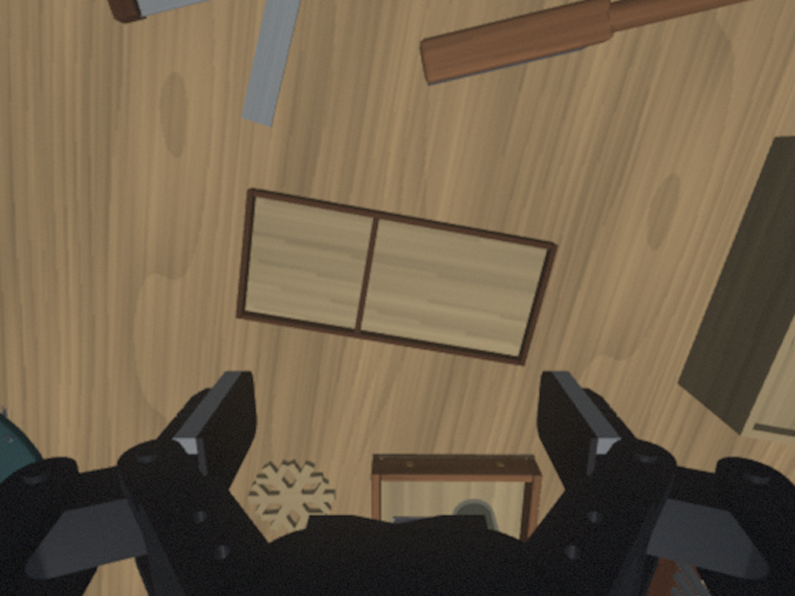

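Emit:
play_rows --commands '[[[52,447,-100],[0,0,0]],[[52,447,-100],[0,0,0]],[[52,447,-100],[0,0,0]],[[52,447,-100],[0,0,0]],[[52,447,-100],[0,0,0]],[[52,447,-100],[0,0,0]],[[52,447,-100],[0,0,0]],[[52,447,-100],[0,0,0]],[[52,447,-100],[0,0,0]],[[52,447,-100],[0,0,0]],[[52,447,-100],[0,0,0]]]'

```text
time: 2.65
tool_pos: [603.9, -27.0, 429.7]
tool_rot: [3.141, 0.001, 0.191]
force: [0.1, 0.3, 0.2]
finger_gap: 1.001
```

Run:
```python
from h import *
import pickle
s=env.observe();print(s['time'],s['tool_pos'],s['tool_rot'],abs(s['joint_velocities']).max())
c=env.calibration('wrist');im=env.grab_frame('wrist');pickle.dump(c,open('tray.pkl','wb'));np.save('tray.npy',im)
crop(im,0,0,560,420,1.42,'pics/trayw.png')
k=pickle.load(open('kit.pkl','rb'))
for p in [(250,189),(556,243),(523,363),(238,317)]:print(at_z('wrist',((p[0]+.5)/1.42-.5,(p[1]+.5)/1.42-.5),18,k))
```

```text
2.65 [603.88059327 -27.04162025 429.6761573 ] [3.14068209e+00 1.19034804e-03 1.90933099e-01] 0.004795518377154994
[327.58955385 410.33786541]
[621.37590759 414.90105353]
[623.08118641 287.40049665]
[328.79712062 282.13030294]
```

View pics/trayw.png

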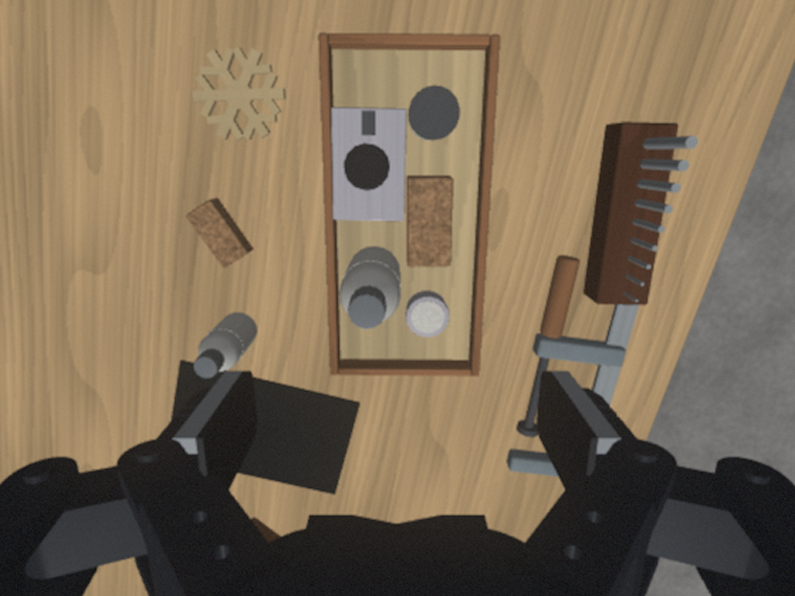

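Run:
```python
from h import *
import pickle
np.set_printoptions(precision=1,suppress=True)
c=pickle.load(open('tray.pkl','rb'))
W=lambda p,z:at_z('wrist',((p[0]+.5)/1.42-.5,(p[1]+.5)/1.42-.5),z,c)
def quad(n,ps,z):
    w=np.array([W(p,z) for p in ps]);d=[w[i]-w[i-1] for i in range(4)]
    print(n,w.mean(0),np.linalg.norm(d,axis=1),np.degrees([np.arctan2(v[1],v[0]) for v in d]))
quad('tray',[(319,35),(499,35),(480,375),(330,374)],36)
quad('can',[(330,107),(406,110),(405,220),(334,219)],133)
quad('block',[(407,177),(453,177),(452,266),(407,266)],42)
for n,p,z in(('cancap',(367,166),164),('bcap',(366,307),164),('tin',(428,314),36),('jar',(434,112),70),('matcorner',(335,493),4),('matc2',(358,403),4)):print(n,W(p,z))
```

```text
tray [615.6 -30.7] [375.8 181.7 376.9 184.6] [ 100.4   10.9  -79.2 -169.4]
can [568.2  24.6] [96.1 65.4 94.6 65.1] [ 100.9    8.8  -79.3 -169.9]
block [640.5 -26.3] [98.6 49.6 98.6 51.2] [ 101.3   10.9  -77.8 -169. ]
cancap [568.4  25.3]
bcap [588.7 -95.6]
tin [ 661.7 -133.3]
jar [619.2  84.8]
matcorner [ 592.6 -430.1]
matc2 [ 600.6 -283.6]
```

```bash
python3 -c "
from h import *
rel((588.5,-95.5,190),10.6);rel((588.5,-95.5,136),10.6)"
```

```text
shift [-27.8  63.9 239.8] turn [0.1 0.1 0.3]
shift [-27.8  63.8 293.8] turn [0.1 0.1 0.3]
```

Emit:
play_rows --commands '[[[-28,64,100],[0,0,0.3]],[[-28,64,160],[0,0,0.3]],[[-28,64,200],[0,0,0.3]],[[-28,64,220],[0,0,0.3]],[[-28,64,240],[0,0,0.3]],[[-27.8,63.9,260],[0,0,0.3]],[[-27.8,63.9,275],[0,0,0.3]],[[-27.8,63.9,285],[0,0,0.3]],[[-27.8,63.9,293.8],[0,0,0.3]],[[-27.8,63.9,293.8],[0,0,0.3]],[[-27.8,63.9,293.8],[0,0,0.3]]]'

```text
time: 4.08
tool_pos: [588.7, -95.6, 136.6]
tool_rot: [3.14, 0.0, 0.185]
force: [-0.6, -0.3, 0.3]
finger_gap: 0.995
```

Emit:
play_rows --commands '[[[0,0,0],[0,0,0]],[[0,0,0],[0,0,0]],[[0,0,0],[0,0,0]],[[0,0,0],[0,0,0]],[[0,0,0],[0,0,0]],[[0,0,0],[0,0,0]],[[0,0,0],[0,0,0]],[[0,0,0],[0,0,0]]]' --hand 0 --squeeze 40

```text
time: 5.08
tool_pos: [588.8, -95.7, 136.9]
tool_rot: [3.14, -0.0, 0.185]
force: [1.3, 0.6, 5.3]
finger_gap: 0.381
```

Run:
```python
from h import *
im=env.grab_frame('side');crop(im,200,80,200,150,4,'pics/g1.png');s=env.observe();print(s['force'],s['tool_pos'],s['finger_gap'])
im=env.grab_frame('wrist');cv2.imwrite('pics/g1w.png',im[...,::-1])
```

```text
[0.25346064 1.0602756  4.96780158] [588.84315814 -95.64616351 136.8957645 ] 0.38246726670060505
```

View pics/g1.png

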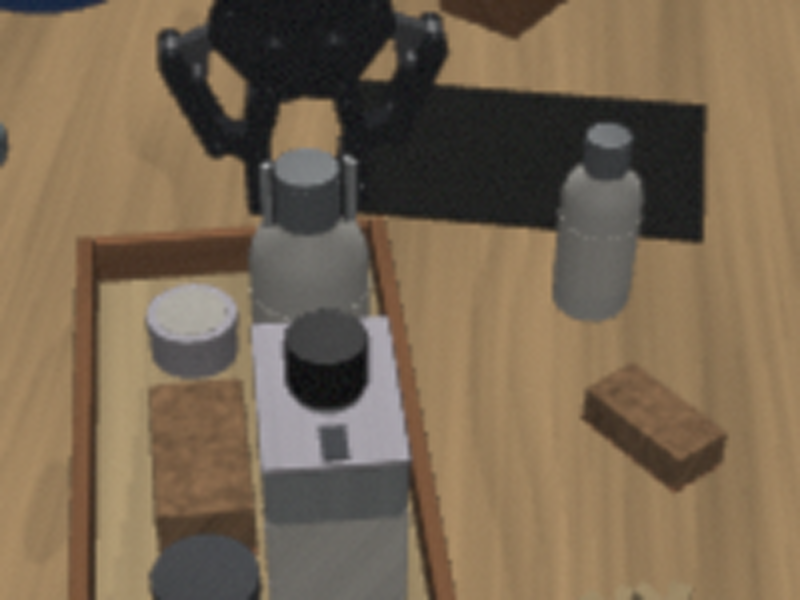

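```bash
python3 -c "
from h import *
rel((415,-350,300),10.6);rel((415,-350,134),10.6)"
```

```text
shift [-217.8  218.2 -162.8] turn [0.1 0.  0. ]
shift [-217.8  217.9    3.2] turn [0.1 0.  0. ]
```

Emit:
play_rows --commands '[[[0,0,-10],[0,0,0]],[[0,0,-35],[0,0,0]],[[0,0,-70],[0,0,0]],[[0,0,-110],[0,0,0]],[[0,0,-150],[0,0,0]],[[-15,15,-163],[0,0,0]],[[-45,45,-163],[0,0,0]],[[-80,80,-163],[0,0,0]],[[-115,115,-163],[0,0,0]],[[-150,150,-163],[0,0,0]],[[-180,180,-163],[0,0,0]],[[-205,205,-163],[0,0,0]],[[-218,218,-163],[0,0,0]],[[-218,218,-150],[0,0,0]],[[-218,218,-120],[0,0,0]],[[-218,218,-85],[0,0,0]],[[-218,218,-50],[0,0,0]],[[-218,218,-25],[0,0,0]],[[-218,218,-10],[0,0,0]],[[-218,218,-3],[0,0,0]]]'

```text
time: 7.68
tool_pos: [414.9, -349.5, 139.3]
tool_rot: [3.141, 0.0, 0.186]
force: [-1.7, 0.1, -3.0]
finger_gap: 0.38
```

Emit:
play_rows --commands '[[[0,0,2],[0,0,0]],[[0,0,4],[0,0,0]],[[0,0,5],[0,0,0]],[[0,0,5],[0,0,0]]]'

```text
time: 8.18
tool_pos: [414.9, -349.6, 134.6]
tool_rot: [3.141, 0.0, 0.186]
force: [0.2, 0.9, -2.5]
finger_gap: 0.384
```

Emit:
play_rows --commands '[[[0,0,1],[0,0,0]],[[0,0,2],[0,0,0]],[[0,0,2],[0,0,0]]]'

```text
time: 8.55
tool_pos: [415.1, -349.7, 133.0]
tool_rot: [3.14, -0.0, 0.186]
force: [0.5, -0.6, 1.0]
finger_gap: 0.385
```

Emit:
play_rows --commands '[[[0,0,0],[0,0,0]],[[0,0,0],[0,0,0]],[[0,0,0],[0,0,0]],[[0,0,0],[0,0,0]],[[0,0,0],[0,0,0]],[[0,0,0],[0,0,0]],[[0,0,-20],[0,0,0]],[[0,0,-60],[0,0,0]],[[0,0,-110],[0,0,0]],[[0,0,-110],[0,0,0]]]' --hand 1

```text
time: 9.8
tool_pos: [415.9, -350.4, 248.7]
tool_rot: [3.134, -0.004, 0.186]
force: [-1.2, -0.3, 0.0]
finger_gap: 0.998
```

```bash
python3 -c "
from h import *
rel((567.5,25.5,243),10.6);rel((567.5,25.5,138),10.6)"
```

```text
shift [ 218.5 -341.4    4.2] turn [ 0.4 -0.3  0.1]
shift [ 218.  -342.1  109.2] turn [ 0.4 -0.3  0.1]
```

Emit:
play_rows --commands '[[[30,-47,4],[0.4,-0.3,0]],[[60,-94,4],[0.4,-0.3,0]],[[93,-145,4],[0.4,-0.3,0]],[[126,-197,4],[0.4,-0.3,0]],[[160,-250,4],[0.4,-0.3,0]],[[190,-297,4],[0.4,-0.3,0]],[[210,-329,4],[0.4,-0.3,0]],[[218.5,-341.4,4],[0.4,-0.3,0]],[[218.5,-341.4,20],[0.4,-0.3,0]],[[218.3,-341.6,50],[0.4,-0.3,0]],[[218.2,-341.8,80],[0.4,-0.3,0]],[[218,-342,98],[0.4,-0.3,0]],[[218,-342.1,109],[0.4,-0.3,0]],[[218,-342.1,109],[0.4,-0.3,0]],[[218,-342.1,109],[0.4,-0.3,0]]]'

```text
time: 11.68
tool_pos: [567.9, 25.3, 139.3]
tool_rot: [3.141, -0.001, 0.186]
force: [-0.1, -0.4, 0.4]
finger_gap: 1.001
```

Emit:
play_rows --commands '[[[0,0,0],[0,0,0]],[[0,0,0],[0,0,0]],[[0,0,0],[0,0,0]],[[0,0,0],[0,0,0]],[[0,0,0],[0,0,0]],[[0,0,0],[0,0,0]],[[0,0,0],[0,0,0]],[[0,0,0],[0,0,0]]]' --hand 0 --squeeze 60

```text
time: 12.68
tool_pos: [568.1, 25.4, 139.9]
tool_rot: [3.141, -0.001, 0.186]
force: [-1.9, -0.3, 5.5]
finger_gap: 0.425
```

```bash
python3 -c "
from h import *
rel((530,-350,300),10.6);rel((530,-350,140),10.6);print(env.observe()['tool_rot'])"
```

```text
shift [-106.7  362.  -160. ] turn [ 0.  -0.1  0.1]
shift [-106.8  361.9   -0. ] turn [ 0.  -0.1  0.1]
[ 3.14095256e+00 -1.20104306e-03  1.86091810e-01]
```

Emit:
play_rows --commands '[[[0,0,-10],[0,0,0]],[[0,0,-35],[0,0,0]],[[0,0,-70],[0,0,0]],[[0,0,-110],[0,0,0]],[[0,0,-145],[0,0,0]],[[-3,10,-160],[0,0,0]],[[-10,35,-160],[0,0,0]],[[-22,75,-160],[0,0,0]],[[-35,120,-160],[0,0,0]],[[-49,165,-160],[0,0,0]],[[-62,210,-160],[0,0,0]],[[-75,255,-160],[0,0,0]],[[-87,295,-160],[0,0,0]],[[-97,330,-160],[0,0,0]],[[-104,353,-160],[0,0,0]],[[-107,362,-160],[0,0,0]],[[-107,362,-145],[0,0,0]],[[-107,362,-115],[0,0,0]],[[-107,362,-80],[0,0,0]],[[-107,362,-45],[0,0,0]]]'

```text
time: 15.18
tool_pos: [529.9, -348.6, 183.0]
tool_rot: [3.141, -0.001, 0.187]
force: [0.8, -0.7, -3.0]
finger_gap: 0.424
```

Emit:
play_rows --commands '[[[0,0,15],[0,0,0]],[[0,0,30],[0,0,0]],[[0,0,40],[0,0,0]],[[0,0,45],[0,0,0]],[[0,0,46],[0,0,0]],[[0,0,46],[0,0,0]]]'

```text
time: 15.92
tool_pos: [530.1, -348.8, 137.5]
tool_rot: [3.141, -0.002, 0.187]
force: [0.8, -0.0, -3.6]
finger_gap: 0.427
```

Emit:
play_rows --commands '[[[0,0,1],[0,0,0]],[[0,0,1.5],[0,0,0]],[[0,0,2],[0,0,0]],[[0,0,2],[0,0,0]]]'

```text
time: 16.42
tool_pos: [530.1, -348.9, 135.9]
tool_rot: [3.141, -0.002, 0.187]
force: [-0.7, 1.3, 0.4]
finger_gap: 0.428
```

Emit:
play_rows --commands '[[[0,0,0],[0,0,0]],[[0,0,0],[0,0,0]],[[0,0,0],[0,0,0]],[[0,0,0],[0,0,0]],[[0,0,0],[0,0,0]],[[0,0,0],[0,0,0]],[[0,0,-20],[0,0,0]],[[0,0,-60],[0,0,0]],[[0,0,-115],[0,0,0]],[[0,0,-115],[0,0,0]]]' --hand 1

```text
time: 17.68
tool_pos: [530.9, -349.5, 257.7]
tool_rot: [3.135, -0.008, 0.187]
force: [-0.6, -0.8, 0.3]
finger_gap: 1.0
```

```bash
python3 -c "
from h import *
rel((600,-30,350),10.6);print(env.observe()['joint_velocities'])"
```

```text
shift [ 128.1 -300.4  -93.5] turn [ 0.4 -0.4  0.1]
[ 0.00067747  0.0317228   0.07871031  0.00012575 -0.04007137  0.0004117 ]
```

Emit:
play_rows --commands '[[[22,-50,-15],[0.4,-0.4,0]],[[44,-103,-35],[0.4,-0.4,0]],[[66,-155,-55],[0.4,-0.4,0]],[[88,-206,-75],[0.4,-0.4,0]],[[108,-253,-90],[0.4,-0.4,0]],[[122,-286,-93],[0.4,-0.4,0]],[[128,-300,-93],[0.4,-0.4,0]],[[128,-300,-93],[0.4,-0.4,0]],[[128,-300,-93],[0.4,-0.4,0]]]'

```text
time: 18.8
tool_pos: [599.8, -31.4, 349.4]
tool_rot: [3.141, -0.0, 0.186]
force: [-0.1, -0.7, -0.1]
finger_gap: 0.999
```

Run:
```python
from h import *
import pickle
s=env.observe();print(s['time'],s['tool_pos'],abs(s['joint_velocities']).max())
c=env.calibration('wrist');im=env.grab_frame('wrist');pickle.dump(c,open('tray2.pkl','wb'))
crop(im,0,0,560,420,1.42,'pics/tray2.png')
```

```text
18.8 [599.82340086 -31.44308767 349.43929171] 0.0058479319088547655
```

View pics/tray2.png

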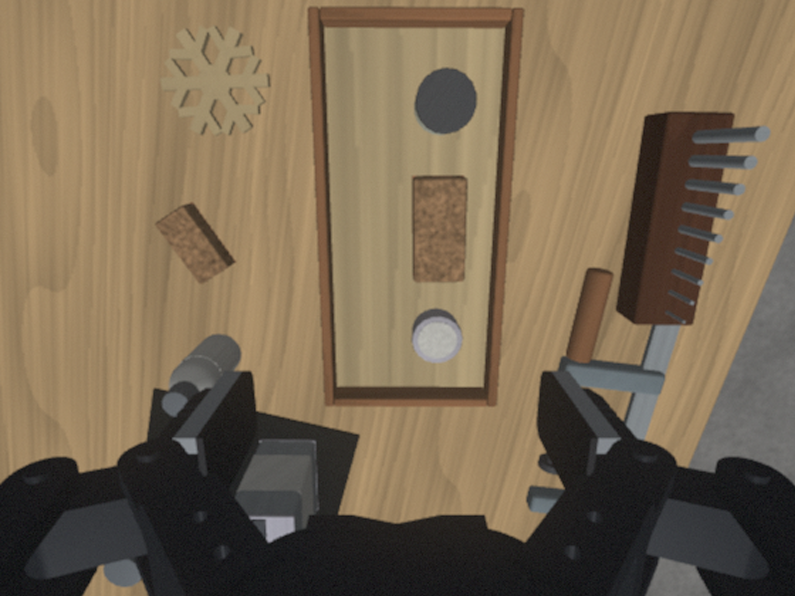

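Run:
```python
from h import *
import pickle
np.set_printoptions(precision=1,suppress=True)
c=pickle.load(open('tray2.pkl','rb'))
W=lambda p,z:at_z('wrist',((p[0]+.5)/1.42-.5,(p[1]+.5)/1.42-.5),z,c)
def quad(n,ps,z):
    w=np.array([W(p,z) for p in ps]);d=[w[i]-w[i-1] for i in range(4)]
    print(n,w.mean(0),np.linalg.norm(d,axis=1),np.degrees([np.arctan2(v[1],v[0]) for v in d]))
quad('tray',[(309,9),(523,9),(497,405),(326,405)],36)
quad('block',[(412,177),(467,177),(466,282),(413,282)],42)
t=W((437,340),36);print(t)
rel((660.5,-133.5,200),100.6);rel((660.5,-133.5,11),100.6)
```

```text
tray [616.  -30.5] [375.6 181.3 375.6 182.5] [ 100.5   10.7  -79.3 -169.3]
block [640.  -26.3] [99.7 50.4 99.7 51.7] [ 101.8   10.7  -77.5 -169.3]
[ 661.8 -137.2]
shift [ 40.7 111.4 149.5] turn [  0.   -0.  -89.9]
shift [ 40.7 111.4 338.5] turn [  0.   -0.  -89.9]
```

Emit:
play_rows --commands '[[[41,113,30],[0,0,-10]],[[41,113,60],[0,0,-20]],[[41,113,90],[0,0,-30]],[[41,113,120],[0,0,-40]],[[41,113,149],[0,0,-50]],[[41,113,165],[0,0,-60]],[[41,113,180],[0,0,-70]],[[41,113,200],[0,0,-80]],[[41,113,220],[0,0,-90]],[[41,113,250],[0,0,-90]],[[41,113,275],[0,0,-90]],[[41,113,300],[0,0,-90]],[[41,113,320],[0,0,-90]],[[41,113,332],[0,0,-90]],[[41,113,338.5],[0,0,-90]],[[41,113,338.5],[0,0,-90]],[[41,113,338.5],[0,0,-90]]]' --hand 0.8

```text
time: 20.98
tool_pos: [661.5, -135.1, 11.8]
tool_rot: [3.14, 0.001, 1.757]
force: [-0.3, 1.1, -0.6]
finger_gap: 0.801
```

Emit:
play_rows --commands '[[[0,0,0],[0,0,0]],[[0,0,0],[0,0,0]],[[0,0,0],[0,0,0]],[[0,0,0],[0,0,0]],[[0,0,0],[0,0,0]],[[0,0,0],[0,0,0]]]' --hand 0 --squeeze 30

```text
time: 21.72
tool_pos: [662.0, -135.2, 12.7]
tool_rot: [3.139, 0.001, 1.757]
force: [-1.1, 0.1, 6.1]
finger_gap: 0.593
```

Emit:
play_rows --commands '[[[0,0,-10],[0,0,0]],[[0,0,-35],[0,0,0]],[[0,0,-70],[0,0,0]],[[0,0,-110],[0,0,0]],[[0,0,-150],[0,0,0]],[[0,0,-160],[0,0,0]],[[0,0,-160],[0,0,0]]]'

```text
time: 22.6
tool_pos: [661.5, -135.1, 172.8]
tool_rot: [3.139, 0.001, 1.757]
force: [-0.6, 0.9, -1.9]
finger_gap: 0.596
```

Run:
```python
from h import *
im=env.grab_frame('side');crop(im,200,30,200,150,4,'pics/tinup.png')
rel((387,347,180),100.6)
rel((387,347,12),100.6)
```

```text
shift [ 524.4 -180.2   -8.9] turn [0.1 0.  0.1]
shift [ 524.5 -180.4  159.1] turn [0.1 0.  0.1]
```

View pics/tinup.png

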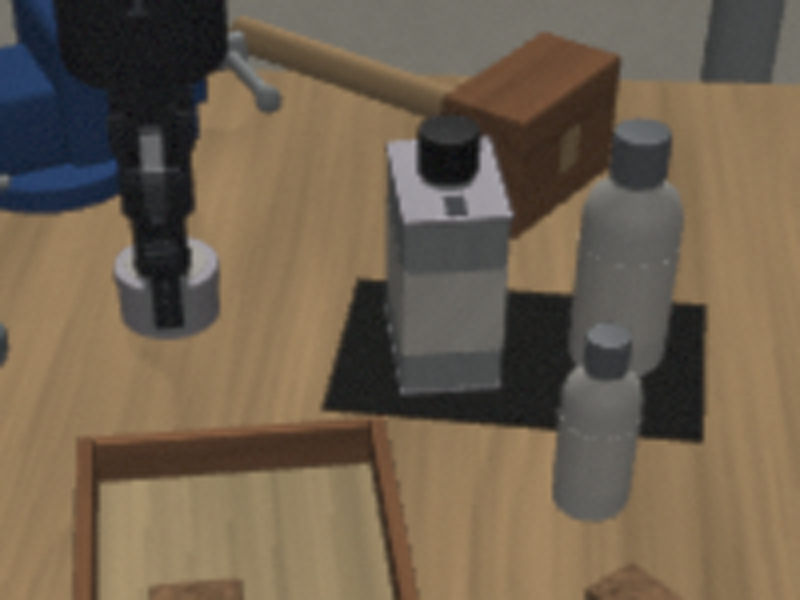

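Emit:
play_rows --commands '[[[30,-10,0],[0,0,0]],[[75,-26,0],[0,0,0]],[[125,-43,0],[0,0,0]],[[180,-62,0],[0,0,0]],[[235,-81,0],[0,0,0]],[[290,-100,0],[0,0,0]],[[345,-119,0],[0,0,0]],[[400,-137,0],[0,0,0]],[[450,-155,0],[0,0,0]],[[490,-168,0],[0,0,0]],[[515,-177,0],[0,0,0]],[[524,-180,5],[0,0,0]],[[524,-180,30],[0,0,0]],[[524,-180,65],[0,0,0]],[[524,-180,100],[0,0,0]],[[524,-180,130],[0,0,0]],[[524,-180,148],[0,0,0]],[[524,-180,157],[0,0,0]],[[524.5,-180.4,160],[0,0,0]],[[524.5,-180.4,160],[0,0,0]]]'

```text
time: 25.15
tool_pos: [387.3, 347.2, 11.7]
tool_rot: [3.14, 0.0, 1.757]
force: [-0.3, 0.3, -0.7]
finger_gap: 0.597
```

Emit:
play_rows --commands '[[[0,0,1],[0,0,0]],[[0,0,1],[0,0,0]]]'

```text
time: 25.4
tool_pos: [387.6, 347.4, 11.2]
tool_rot: [3.139, -0.0, 1.757]
force: [-0.2, -0.2, -0.5]
finger_gap: 0.593
```

Emit:
play_rows --commands '[[[0,0,1],[0,0,0]],[[0,0,1.2],[0,0,0]],[[0,0,1.2],[0,0,0]]]'

```text
time: 25.78
tool_pos: [387.7, 347.5, 10.6]
tool_rot: [3.139, -0.0, 1.757]
force: [-3.5, -2.6, 7.1]
finger_gap: 0.594
```

Emit:
play_rows --commands '[[[0,0,0],[0,0,0]],[[0,0,0],[0,0,0]],[[0,0,0],[0,0,0]],[[0,0,0],[0,0,0]],[[0,0,-15],[0,0,0]],[[0,0,-50],[0,0,0]],[[0,0,-100],[0,0,0]],[[0,0,-150],[0,0,0]],[[0,0,-165],[0,0,0]],[[0,0,-165],[0,0,0]]]' --hand 0.8

```text
time: 27.02
tool_pos: [387.4, 347.5, 176.8]
tool_rot: [3.137, -0.001, 1.757]
force: [0.1, -0.3, -0.4]
finger_gap: 0.8
```

Run:
```python
from h import *
rel((640,-26,180),10.6)
rel((640,-26,12),10.6)
```

```text
shift [-413.9  179.1   -2.8] turn [ 0.2 -0.3 90.1]
shift [-414.1  178.2  165.2] turn [ 0.2 -0.3 90.1]
```

Emit:
play_rows --commands '[[[-25,11,-3],[0,0,8]],[[-65,28,-3],[0,0,17]],[[-115,50,-3],[0,0,26]],[[-165,72,-3],[0,0,35]],[[-215,93,-3],[0,0,44]],[[-265,115,-3],[0,0,53]],[[-310,134,-3],[0,0,62]],[[-350,152,-3],[0,0,71]],[[-385,167,-3],[0,0,80]],[[-405,176,-3],[0,0,87]],[[-414,179,-3],[0,0,90]],[[-414,179,15],[0,0,90]],[[-414,179,50],[0,0,90]],[[-414,179,90],[0.2,-0.3,90]],[[-414,178,125],[0.2,-0.3,90]],[[-414,178,150],[0.2,-0.3,90]],[[-414,178,160],[0.2,-0.3,90]],[[-414,178,165],[0.2,-0.3,90]],[[-414,178,165],[0.2,-0.3,90]]]'

```text
time: 29.4
tool_pos: [639.8, -25.8, 12.4]
tool_rot: [-3.142, 0.0, 0.187]
force: [-1.5, 1.3, -0.3]
finger_gap: 0.804
```

Emit:
play_rows --commands '[[[0,0,0],[0,0,0]],[[0,0,0],[0,0,0]],[[0,0,0],[0,0,0]],[[0,0,0],[0,0,0]],[[0,0,0],[0,0,0]],[[0,0,0],[0,0,0]]]' --hand 0 --squeeze 30

```text
time: 30.15
tool_pos: [640.4, -25.8, 13.5]
tool_rot: [3.141, -0.001, 0.187]
force: [-0.8, -0.3, 6.5]
finger_gap: 0.583
```

Emit:
play_rows --commands '[[[0,0,-10],[0,0,0]],[[0,0,-35],[0,0,0]],[[0,0,-70],[0,0,0]],[[0,0,-110],[0,0,0]],[[0,0,-150],[0,0,0]],[[0,0,-160],[0,0,0]],[[0,0,-160],[0,0,0]]]'

```text
time: 31.02
tool_pos: [640.2, -25.9, 173.9]
tool_rot: [3.141, -0.002, 0.187]
force: [0.7, -0.4, -1.0]
finger_gap: 0.582
```

Run:
```python
from h import *
rel((535,349.5,180),90.8)
rel((535,349.5,13),90.8)
im=env.grab_frame('side');cv2.imwrite('pics/blockup.png',im[...,::-1])
```

```text
shift [ -33.7 -388.4   -6.4] turn [  0.1  -0.1 -80.1]
shift [ -34.  -388.5  160.6] turn [  0.1  -0.1 -80.1]
```

View pics/blockup.png

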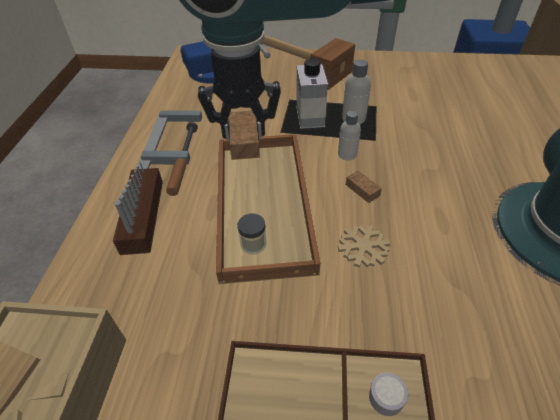

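Emit:
play_rows --commands '[[[-2,-20,0],[0,0,-7]],[[-5,-55,0],[0,0,-15]],[[-9,-100,0],[0,0,-24]],[[-13,-150,0],[0,0,-33]],[[-17,-200,0],[0,0,-42]],[[-21,-245,0],[0,0,-51]],[[-25,-290,0],[0,0,-60]],[[-29,-330,0],[0,0,-69]],[[-32,-360,0],[0,0,-76]],[[-33,-380,0],[0,0,-80]],[[-34,-388.5,5],[0,0,-80]],[[-34,-388.5,30],[0,0,-80]],[[-34,-388.5,65],[0,0,-80]],[[-34,-388.5,100],[0,0,-80]],[[-34,-388.5,130],[0,0,-80]],[[-34,-388.5,150],[0,0,-80]],[[-34,-388.5,158],[0,0,-80]],[[-34,-388.5,161],[0,0,-80]],[[-34,-388.5,162],[0,0,-80]],[[-34,-388.5,162],[0,0,-80]]]'

```text
time: 33.58
tool_pos: [534.7, 349.8, 11.5]
tool_rot: [3.14, -0.001, 1.583]
force: [0.9, -0.2, 1.3]
finger_gap: 0.578
```

Emit:
play_rows --commands '[[[0,0,0.5],[0,0,0]],[[0,0,1],[0,0,0]],[[0,0,1],[0,0,0]]]'

```text
time: 33.95
tool_pos: [535.0, 350.0, 11.5]
tool_rot: [3.139, -0.001, 1.583]
force: [-3.3, -1.5, 7.8]
finger_gap: 0.582
```

Contact made. I'll release, retreat, and check the kit.

Emit:
play_rows --commands '[[[0,0,0],[0,0,0]],[[0,0,0],[0,0,0]],[[0,0,0],[0,0,0]],[[0,0,0],[0,0,0]],[[0,0,-15],[0,0,0]],[[0,0,-50],[0,0,0]],[[0,0,-100],[0,0,0]],[[0,0,-160],[0,0,0]],[[0,0,-220],[0,0,0]],[[0,0,-240],[0,0,0]],[[0,0,-240],[0,0,0]]]' --hand 0.8

```text
time: 35.33
tool_pos: [534.7, 349.9, 253.4]
tool_rot: [3.137, -0.002, 1.583]
force: [1.3, 0.4, -0.7]
finger_gap: 0.799
```

Run:
```python
from h import *
rel((530,-150,250),10.6)
rel((530,-349,250),10.6)
im=env.grab_frame('wrist');c=env.calibration('wrist');im2=env.grab_frame('top')
print(env.observe()['tool_pos'])
a=np.vstack([cv2.resize(im,None,fx=.8,fy=.8),np.pad(im2[170:310,90:168].repeat(3,0).repeat(3,1),((0,0),(0,214),(0,0)))[:260]])
crop(a,0,0,448,596,1,'pics/kit2.png')
```

```text
shift [-499.8  -10.9    2.2] turn [ 0.1 -0.3 80.1]
shift [-698.8  -13.3    1.7] turn [ 0.1 -0.3 80.1]
[534.16781335 349.55308489 250.01325623]
```

View pics/kit2.png

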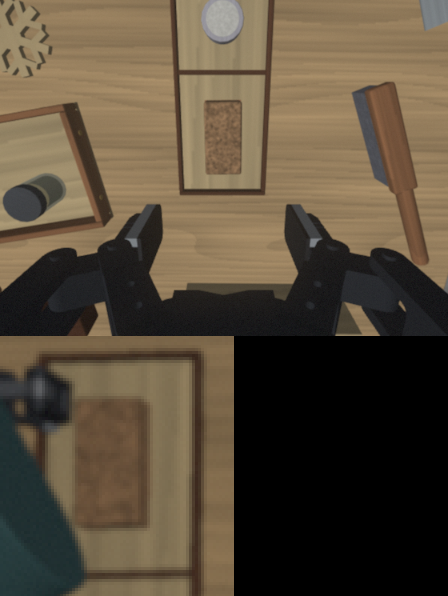

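Emit:
play_rows --commands '[[[-30,0,0],[0,0,8]],[[-80,-1,0],[0,0,17]],[[-135,-2,0],[0,0,26]],[[-190,-3,0],[0,0,35]],[[-245,-4,0],[0,0,44]],[[-300,-5,0],[0,0,53]],[[-355,-6,0],[0,0,62]],[[-410,-7,0],[0,0,71]],[[-465,-8,0],[0,0,80]],[[-520,-9,0],[0,0,80.1]],[[-575,-11,0],[0,0,80.1]],[[-625,-12,0],[0,0,80.1]],[[-665,-13,0],[0,0,80.1]],[[-690,-13.3,1.7],[0.1,-0.3,80.1]],[[-698.8,-13.3,1.7],[0.1,-0.3,80.1]],[[-698.8,-13.3,1.7],[0.1,-0.3,80.1]],[[-698.8,-13.3,1.7],[0.1,-0.3,80.1]]]' --hand 1

```text
time: 37.55
tool_pos: [529.7, -348.3, 248.3]
tool_rot: [3.14, 0.004, 0.186]
force: [-0.1, 1.1, 0.9]
finger_gap: 0.999
```

Run:
```python
from h import *
rel((530.1,-348.9,135.5),10.7)
```

```text
shift [  0.7   0.5 112.8] turn [ 0.1  0.2 -0. ]
```

Emit:
play_rows --commands '[[[0,0,20],[0,0,0]],[[0.7,0.5,50],[0.1,0.2,0]],[[0.7,0.5,80],[0.1,0.2,0]],[[0.7,0.5,100],[0.1,0.2,0]],[[0.7,0.5,110],[0.1,0.2,0]],[[0.7,0.5,112.5],[0.1,0.2,0]],[[0.7,0.5,112.5],[0.1,0.2,0]],[[0.7,0.5,112.5],[0.1,0.2,0]]]'

```text
time: 38.55
tool_pos: [530.3, -349.1, 136.8]
tool_rot: [3.141, -0.001, 0.186]
force: [-0.2, 0.6, 0.0]
finger_gap: 0.999
```

Emit:
play_rows --commands '[[[0,0,0],[0,0,0]],[[0,0,0],[0,0,0]],[[0,0,0],[0,0,0]],[[0,0,0],[0,0,0]],[[0,0,0],[0,0,0]],[[0,0,0],[0,0,0]],[[0,0,0],[0,0,0]],[[0,0,0],[0,0,0]]]' --hand 0 --squeeze 60

```text
time: 39.55
tool_pos: [530.4, -349.2, 137.2]
tool_rot: [3.14, -0.001, 0.186]
force: [-1.7, 0.7, 5.5]
finger_gap: 0.421
```

Run:
```python
from h import *
rel((567.9,25.4,300),10.65)
rel((567.9,25.4,140),10.65)
```

```text
shift [ 106.2 -361.  -163.1] turn [ 0.1 -0.   0. ]
shift [ 106.1 -361.2   -3.1] turn [ 0.1 -0.   0. ]
```

Emit:
play_rows --commands '[[[0,0,-10],[0,0,0]],[[0,0,-35],[0,0,0]],[[0,0,-70],[0,0,0]],[[0,0,-110],[0,0,0]],[[0,0,-145],[0,0,0]],[[3,-10,-162],[0,0,0]],[[10,-35,-163],[0,0,0]],[[22,-75,-163],[0,0,0]],[[35,-120,-163],[0,0,0]],[[49,-165,-163],[0,0,0]],[[62,-210,-163],[0,0,0]],[[75,-255,-163],[0,0,0]],[[87,-295,-163],[0,0,0]],[[97,-330,-163],[0,0,0]],[[104,-353,-163],[0,0,0]],[[106,-361,-163],[0,0,0]],[[106,-361,-150],[0,0,0]],[[106,-361,-120],[0,0,0]],[[106,-361,-85],[0,0,0]],[[106,-361,-55],[0,0,0]]]'

```text
time: 42.05
tool_pos: [566.9, 24.4, 189.0]
tool_rot: [3.14, 0.001, 0.185]
force: [0.6, 0.4, -4.6]
finger_gap: 0.423
```

Run:
```python
from h import *
rel((567.9,25.4,142.5),10.65)
```

```text
shift [ 1.2 -0.8 46.5] turn [ 0.1  0.1 -0.1]
```

Emit:
play_rows --commands '[[[0.5,-0.5,15],[0,0,0]],[[1.2,-0.8,30],[0,0,0]],[[1.2,-0.8,40],[0,0,0]],[[1.2,-0.8,44],[0,0,0]],[[1.2,-0.8,46],[0,0,0]],[[1.2,-0.8,46.5],[0,0,0]],[[1.2,-0.8,46.5],[0,0,0]]]'

```text
time: 42.92
tool_pos: [568.1, 25.4, 143.0]
tool_rot: [3.14, 0.0, 0.185]
force: [0.3, 0.1, -2.8]
finger_gap: 0.421
```

Emit:
play_rows --commands '[[[0,0,1],[0,0,0]],[[0,0,1.5],[0,0,0]],[[0,0,1.5],[0,0,0]]]'

```text
time: 43.3
tool_pos: [568.0, 25.4, 141.4]
tool_rot: [3.14, 0.001, 0.185]
force: [-0.6, -0.3, -3.7]
finger_gap: 0.423
```

Emit:
play_rows --commands '[[[0,0,0.5],[0,0,0]],[[0,0,1],[0,0,0]],[[0,0,1.3],[0,0,0]],[[0,0,1.3],[0,0,0]]]'

```text
time: 43.8
tool_pos: [568.2, 25.4, 141.3]
tool_rot: [3.14, -0.001, 0.185]
force: [-4.3, -0.4, 7.6]
finger_gap: 0.425
```

Emit:
play_rows --commands '[[[0,0,-0.3],[0,0,0]],[[0,0,-0.3],[0,0,0]],[[0,0,-0.3],[0,0,0]],[[0,0,-0.3],[0,0,0]],[[0,0,-0.3],[0,0,0]],[[0,0,-0.3],[0,0,0]],[[0,0,-20],[0,0,0]],[[0,0,-60],[0,0,0]],[[0,0,-110],[0,0,0]],[[0,0,-110],[0,0,0]],[[0,0,-110],[0,0,0]]]' --hand 1

```text
time: 45.18
tool_pos: [568.1, 25.5, 251.9]
tool_rot: [3.14, -0.001, 0.185]
force: [0.2, 0.1, -1.0]
finger_gap: 0.999
```

Run:
```python
from h import *
rel((415.1,-349.7,250),10.65);rel((415.1,-349.7,132.5),10.65)
```

```text
shift [-219.5  340.7    2.2] turn [ 0.1 -0.1 -0. ]
shift [-219.6  340.5  119.7] turn [ 0.1 -0.1 -0. ]
```

Emit:
play_rows --commands '[[[-15,23,0],[0,0,0]],[[-40,62,0],[0,0,0]],[[-70,109,0],[0,0,0]],[[-103,160,0],[0,0,0]],[[-136,211,0],[0,0,0]],[[-168,260,0],[0,0,0]],[[-195,302,0],[0,0,0]],[[-212,329,0],[0,0,0]],[[-219.5,340.7,0],[0,0,0]],[[-219.5,340.7,5],[0,0,0]],[[-219.5,340.7,30],[0,0,0]],[[-219.5,340.6,60],[0,0,0]],[[-219.6,340.5,90],[0.1,-0.1,0]],[[-219.6,340.5,110],[0.1,-0.1,0]],[[-219.6,340.5,117],[0.1,-0.1,0]],[[-219.6,340.5,119.7],[0.1,-0.1,0]],[[-219.6,340.5,119.7],[0.1,-0.1,0]]]'

```text
time: 47.3
tool_pos: [415.4, -349.9, 133.2]
tool_rot: [3.141, -0.0, 0.185]
force: [-0.3, -0.3, 0.3]
finger_gap: 1.0
```

Emit:
play_rows --commands '[[[0,0,0],[0,0,0]],[[0,0,0],[0,0,0]],[[0,0,0],[0,0,0]],[[0,0,0],[0,0,0]],[[0,0,0],[0,0,0]],[[0,0,0],[0,0,0]],[[0,0,0],[0,0,0]],[[0,0,0],[0,0,0]]]' --hand 0 --squeeze 40

```text
time: 48.3
tool_pos: [415.5, -350.0, 133.6]
tool_rot: [3.14, -0.0, 0.185]
force: [0.6, 1.4, 5.6]
finger_gap: 0.387
```

Run:
```python
from h import *
rel((588.6,-95.6,300),10.65);rel((588.6,-95.6,138.5),10.65)
```

```text
shift [ 217.  -218.  -166.5] turn [ 0.1 -0.  -0. ]
shift [ 216.9 -218.2   -5. ] turn [ 0.1 -0.  -0. ]
```

Emit:
play_rows --commands '[[[0,0,-10],[0,0,0]],[[0,0,-35],[0,0,0]],[[0,0,-70],[0,0,0]],[[0,0,-110],[0,0,0]],[[0,0,-150],[0,0,0]],[[15,-15,-166],[0,0,0]],[[45,-45,-166],[0,0,0]],[[80,-80,-166],[0,0,0]],[[115,-115,-166],[0,0,0]],[[150,-150,-166],[0,0,0]],[[180,-181,-166],[0,0,0]],[[205,-206,-166],[0,0,0]],[[217,-218,-166],[0,0,0]],[[217,-218,-155],[0,0,0]],[[217,-218,-125],[0,0,0]],[[217,-218,-90],[0,0,0]],[[217,-218,-60],[0,0,0]],[[217,-218,-35],[0,0,0]],[[217,-218,-20],[0,0,0]],[[217,-218,-20],[0,0,0]]]'

```text
time: 50.8
tool_pos: [588.0, -96.3, 152.6]
tool_rot: [3.141, 0.001, 0.184]
force: [1.5, -0.6, -2.4]
finger_gap: 0.381
```

Run:
```python
from h import *
rel((588.6,-95.6,138.5),10.65)
```

```text
shift [ 0.7 -0.6 14.1] turn [ 0.   0.1 -0.1]
```

Emit:
play_rows --commands '[[[0.7,-0.6,7],[0,0,0]],[[0.7,-0.6,12],[0,0,0]],[[0.7,-0.6,14],[0,0,0]],[[0.7,-0.6,14.5],[0,0,0]],[[0.7,-0.6,14.5],[0,0,0]]]'

```text
time: 51.42
tool_pos: [588.7, -95.6, 138.3]
tool_rot: [3.141, 0.001, 0.184]
force: [-0.7, -0.6, -2.7]
finger_gap: 0.385
```

Emit:
play_rows --commands '[[[0,0,0.5],[0,0,0]],[[0,0,1],[0,0,0]],[[0,0,1],[0,0,0]]]'

```text
time: 51.8
tool_pos: [588.8, -95.6, 137.7]
tool_rot: [3.141, 0.0, 0.184]
force: [-0.9, 0.5, 2.1]
finger_gap: 0.382
```

Contact made. I'll release, rise to the earlier look pose, and compare with the pictures taken before.

Emit:
play_rows --commands '[[[0,0,0],[0,0,0]],[[0,0,0],[0,0,0]],[[0,0,0],[0,0,0]],[[0,0,0],[0,0,0]],[[0,0,0],[0,0,0]],[[0,0,0],[0,0,0]],[[0,0,-20],[0,0,0]],[[0,0,-60],[0,0,0]],[[0,0,-110],[0,0,0]],[[0,0,-130],[0,0,0]],[[0,0,-130],[0,0,0]]]' --hand 1

```text
time: 53.18
tool_pos: [589.2, -95.5, 269.7]
tool_rot: [3.14, -0.002, 0.184]
force: [-1.0, -0.9, -0.3]
finger_gap: 1.0
```

Run:
```python
from h import *
rel((603.9,-27,429.7),10.94)
```

```text
shift [  27.4  -64.4 -160.1] turn [ 0.1 -0.1 -0.4]
```

Emit:
play_rows --commands '[[[5,-12,-40],[0,0,0]],[[12,-28,-80],[0,0,-0.2]],[[20,-48,-120],[0.1,-0.1,-0.4]],[[27.4,-64.4,-160],[0.1,-0.1,-0.4]],[[27.4,-64.4,-160],[0.1,-0.1,-0.4]],[[27.4,-64.4,-160],[0.1,-0.1,-0.4]],[[27.4,-64.4,-160],[0.1,-0.1,-0.4]]]'

```text
time: 54.05
tool_pos: [603.8, -27.3, 427.8]
tool_rot: [-3.141, 0.002, 0.191]
force: [0.5, 0.3, -0.4]
finger_gap: 1.002
```

Run:
```python
from h import *
s=env.observe();print(s['tool_pos'],s['tool_rot'])
c=env.calibration('wrist');im=env.grab_frame('wrist');b=np.load('tray.npy')
np.save('tray3.npy',im)
a=np.hstack([b[15:275,215:365],im[15:275,215:365]])
crop(a,0,0,300,260,2.3,'pics/cmp.png')
# subpixel shifts of patches (before->after)
def sh(x0,y0,x1,y1):
    g=lambda m:cv2.cvtColor(m,cv2.COLOR_RGB2GRAY)
    t=g(b)[y0:y1,x0:x1].astype(np.float32);M=np.eye(2,3,dtype=np.float32)
    q=g(im)[y0-0:y1,x0:x1].astype(np.float32)
    M=np.eye(2,3,dtype=np.float32)
    cc,M=cv2.findTransformECC(t,q,M,cv2.MOTION_EUCLIDEAN,(3,200,1e-6),None,5)
    ctr=np.array([(x1-x0)/2,(y1-y0)/2]);return cc,M[:,:2]@ctr+M[:,2]-ctr,np.degrees(np.arctan2(M[1,0],M[0,0]))
for n,r in(('snow',(130,25,205,105)),('can',(236,80,284,152)),('cancap',(238,95,280,140)),('bottlecap',(243,200,275,235)),('jar',(283,55,328,102)),('smallblk',(128,135,182,192))):
    try:print(n,*sh(*r))
    except cv2.error as e:print(n,'fail')
```

```text
[603.77098693 -27.33789832 427.77127033] [-3.14126616e+00  1.92144550e-03  1.90997549e-01]
snow 0.9898969192724633 [0.01523481 0.0460363 ] -0.02832377
can 0.9910019957992934 [ 0.27187473 -0.08584579] 0.016097998
cancap 0.9906683205965058 [ 0.25895071 -0.07681688] 0.29598582
bottlecap 0.9383133351749615 [0.06501217 0.30030941] 1.2583045
jar 0.9731994876463369 [0.39707173 0.10707614] -0.42460492
smallblk 0.9530354902444559 [-0.08520619  0.33685796] -0.018326132
```

View pics/cmp.png

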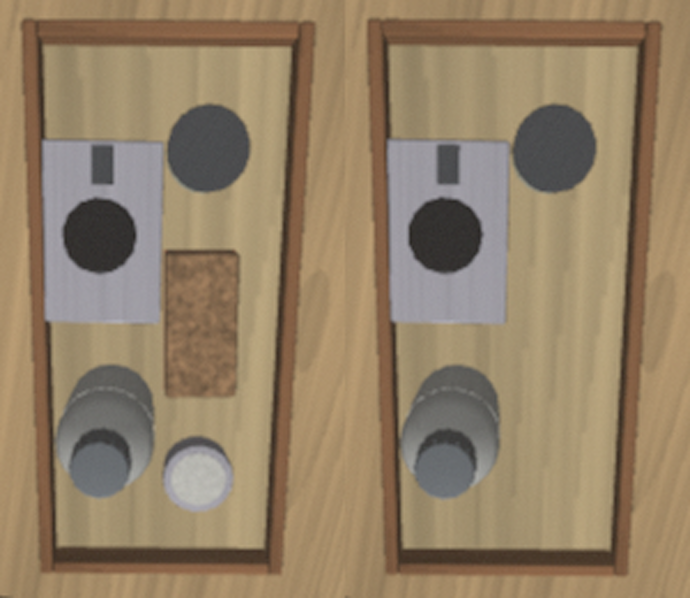

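The before and after pictures match to under 0.5 px for the can, bottle, jar and snowflake. The can's yaw has changed by less than 0.1°, and all of them are upright. Handing in.

```bash
python3 -c "
from cell import env
print(env.job_done())"
```

```text
the job is handed in; nothing more can be done
None
```

I set out the kit in the order asked and handed it in at about 54 s. The bottle and then the can went onto the mat. The tin then went into the short compartment and the cork block lengthwise into the long one. Last, the can and then the bottle went back upright in their old places.

**Checks before hand-in:**
- **Front row:** From almost the same wrist-camera pose as before (2 mm lower), the can and bottle had shifted by about 0.3 px (roughly 0.5 mm). The can's turn had changed by about 0.02°.
- **Left alone:** The jar shifted by 0.4 px and the snowflake by less than 0.1 px, so I count both as unmoved.
- **Kit tray:** The tin and block were each inside their compartments, seen when I last looked at the kit before putting the bottle and can back.
- **Forces:** The wrist force was under 10 N at every reading I took, and neither the bottle nor the can tipped.

**What disagreed:** Lengths measured from the pictures came out 1–2% short. The two cameras also differed by about 3–4 mm on several positions, and my rough side-camera reading of the bottle was about 7 mm off. The grasps and the fits in the kit had room for that.

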